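# Clear the can crusher and shut its pedal lid

## Robot

A 6-joint arm with a two-finger parallel gripper is mounted at the origin on the work surface. World frame = base frame: x ahead of the robot, y to its left, z up, the work surface at z = 0. Lengths are in m, angles in rad, forces in N, time in s.
With the tool pointing down it reaches from about 0.35 to 0.975 m from the base axis. Payload 4.9 kg.
Tool frame: the origin (TCP) lies at the very end of the fingers, on their centre line; the grasp point (between the pads) lies 19 mm behind it; x points along the fingers, y is the direction in which the jaws open and shut, and the axes are right-handed (so a half turn about x gives the same grasp; the last joint's range is limited). The gripper opens to 85 mm and grips with 20 to 120 N. Pads are 22 mm wide; open, the fingers measure 114 mm over their backs; the gripper's body (76 mm by 85 mm) begins 54 mm behind the grasp point. The pads swing forward as they close: fully open they stand 13 mm farther back than shut.
Start: joints at [1.087, 0.053, 1.613, -0, 1.476, -0.119], TCP at [0.223, 0.584, 0.231] pointing down, gripper open.
Joint ranges: [-3.01, 3.01], [-1.01, 2.22], [0.06, 2.58], [-1.02, 4.17], [0.09, 2.62], [-3.14, 3.14]. Speed limits (rad/s): [2.57, 2.57, 3.14, 3.14, 3.14, 3.14].

## Interface

Orientations are given as a rotation vector (axis times angle).
In Python, from station import ctrl, get_image, calibration, finish_job, search_frame, cut_out, mark_of gives the robot as it stands. The module is installed in compiled form; this text tells all that it offers.
- The arm moves only by the tool arm_command, never from a script. Its argument "plan" is a list that holds one entry, the list of rows, each a list of 7 numbers: the shift along the tool's x, y, z in m, then the turn, a rotation vector about the tool's x, y, z in degrees, then the finger opening in m, from 0 to 0.0854. A call has 1 to 20 rows; each row shifts and turns the pose as measured when the row begins, along the tool's axes as they then stand; what a row does not reach is not made up. A row lasts 1/12 s, in which the tool goes at most 41.7 mm and 7.16 degrees, less where a joint would pass 70% of its speed; a pose out of reach is approached as far as the arm can. A call with a gripper value outside its range is refused whole. The fingers move at their own pace and stop on an object; "squeeze" is the grip in N (left out, the last holds). Time passes only in rows, so rows that do not move let the fingers close. It gives the time, the measured TCP pose, the force and the opening at its end, in the units of the state.
- ctrl.get_obs(): the state, without advancing time (a new reading comes with each control period).
- get_image(name): name is "scene" or "top" or "wrist"; returns the picture (400x640x3 uint8, red, green, blue); there is no depth.
- calibration(name): a dict with "fx", "fy", "cx", "cy" (pixels), "cam_to_world" (4x4, takes a point from camera to world coordinates); the wrist camera has in their place "hand_eye" (4x4, takes a point from camera to tool coordinates, whose origin is the TCP and whose axes are the tool frame's). Camera axes: x right, y down, z forward; pixel columns grow to the right and rows downward; lengths in m; the calibration is good to about 2 mm. A picture is of the moment at which its call begins: read the wrist's pose just before it. calibration takes no time and is no camera call.
- finish_job(): hands the job in, once; it reports no verdict.
Trained networks look in the newest picture that a camera, given by its name, has taken for a name from the list of things; names that differ only in an ending like _2 or _b are one class to them, and where a whole thing is asked for, a point or a joint stands for the part that bears it (a point fixed in the world has none). Each returns a list of dicts, best first, with "conf" (0 to 1); they miss things now and then, are a little off and sometimes report something else, mostly with a low value. They report only what shows in the picture. A call takes as long as a camera call. They do not tell look-alikes from the thing itself.
- search_frame(camera, thing): "at" ([x, y, z] in m, in the coordinates of the camera as it stood for that picture, good to about 4 mm: the middle of the surface that is visible of it).
- cut_out(camera, thing): "mask" (400x640 bool, what is visible of it).
- mark_of(camera, thing): "at" ([x, y, z] in m, in the coordinates of the camera as it stood for that picture, good to about 4 mm: a listed point, or the origin of a listed thing).
The state is a dict: "t": time; "q": joint angles; "dq": joint speeds; "effort": joint torques, N m; "tool_pos": TCP position; "tool_rot": TCP orientation; "contact_force": force on the tool from outside, world axes, zero at the start; "wrist_torque": the same for the moment, N m; "opening": finger opening in m.
Only numpy, scipy, OpenCV 4.12 (cv2) and the standard library are available. Lean on these libraries where they do the work, as an engineer would, in place of code of your own. Each camera call takes 0.05 s, during which the arm holds its last target. There are 200 camera calls.

## Task

A flattened can has been left standing on its edge inside the steel crusher box. Open the box with its pedal lever at the front (press it all the way down and the lid stays up), take the can out, and lay it flat and square on top of the stack of three on the tray. Then ease the lever back up so that the lid comes down shut without banging; work the lid only through the lever, and leave everything else on the table where it stands.

Things in the scene. Friction and masses are not known exactly. Their poses are not given: they have to be found in the camera images.
- box: Bare steel can crusher box, fixed, 160 mm deep (its x) by 260 mm long (its y), rim 138 mm high, walls 4 mm; origin under its centre; x points from front to rear hinge, z up. Open inside from y = -115 (anvil) to +65 mm (ram plate), with a V trough along y. A fixed ram handle outside its +y end (y = 145 mm) slopes up and back to x = 155, 225 mm high.
- lid: Steel lid of the box, 166 by 264 mm, 3 mm thick, 0.24 kg; origin on the hinge line at x = 83, z = 140 mm of the box; axes as the box's when shut, turns about y. Its angle is 5.83 times the lever's. Fully open (1.75 rad, just past upright, edge 305 mm high) it stays up by its own weight; once well forward of upright (below about 1.2 rad) it falls shut if the lever is let go.
- pedal (a joint): Pedal lever at the front of the box: 0 = lever up, lid shut; 0.30 rad = fully pressed, lid fully open. Pivot at x = -20, z = 45 mm of the box, axis along the box's y. Pressing takes about 12 N at the tread at first, less as the lid rises. Bringing it back takes a pull of about 4 N upward until the lid is well past upright; then the lid's weight pushes it up.
- pedal_tread (a point): Middle of the lever's tread, a rubber-topped steel plate 40 mm long (box x), 50 mm wide (box y), 14 mm thick, 145 mm from the pivot and about 84 mm in front of the box wall. It is 65 mm above the table when up, 22 mm when fully pressed. Its two side edges can be pinched from above.
- can: The flattened can in the box: silver puck 58 mm across, 26 mm thick, 20 g, flat ends; origin at its middle; its y axis is the puck's axis (along the box's y while it stands on edge in the trough, its middle 94 mm above the table; vertical, either way up, when it lies flat). At least 67 mm is free on either side of its middle along y.
- tray: Square aluminium tray 130 mm wide with a 12 mm rim, fixed to the table; origin under its centre; its floor is 3 mm thick. The stack stands near its middle. The table in front of it (towards the robot) is clear for at least 150 mm.
- stack_low: Lowest can of the stack, a flattened can like the other (58 mm across, 26 mm thick), lying flat, loose; origin at its middle, z up.
- stack_mid: Middle can of the stack, like the others, loose; origin at its middle, z up.
- stack_top: Top can of the stack of three, like the others, loose; origin at its middle, 68 mm above the table, z up.
- jar: Bystander: empty glass jar with a closed lid, 72 mm across, 110 mm high; origin under its centre.
- stopper: Bystander: green hard-silicone stopper, 52 mm across its head, 38 mm high; origin under its centre; it stands beside the tray.
- whole_can_a: Bystander: uncrushed silver can, 58 mm across, 145 mm high; origin under its centre; stands beside the -y end of the box.
- whole_can_b: Bystander: uncrushed silver can, 58 mm across, 145 mm high; origin under its centre; stands beside the -y end of the box.
- dustpan: Bystander: orange plastic dustpan, 200 mm wide, 320 mm long with its handle, 47 mm high; origin under the pan.
- bench_brush: Bystander: wooden hand brush 240 mm long, 41 mm high; origin under its middle.
There are look-alikes about, which are no part of the job. Leave any orange or purple look-alike of the stack_top alone.

How it is judged:
By the outcome, as a careful person would: the job done as asked, in the order asked, and still so for the second after the job is handed in, with the robot touching nothing.
It also fails if it takes over 72 s, if anything falls off the work surface, if the arm or the gripper's body presses on something with over 40 N, if the wrist force passes 120 N, or if a joint passes its speed limit or range.

## Working session

There is one attempt and no reset: what is moved stays moved. The work goes in short steps, Python scripts to look and compute and a tool call to move; the robot and the scene stay as the last step left them, time stands still between calls to the robot, and variables do not carry over. Pictures are saved under pics/ and viewed, about 8 in all and at most 12, crops included, and the job is handed in when it is done.

Besides the shell and the picture viewer there is one more tool, called after "Emit:" in YAML: its name, and indented under it one key for each argument. arm_command: Moves the arm, as the interface text tells. Its arguments: {"type":"object","properties":{"plan":{"type":"array","items":{"type":"array","items":{"type":"array","items":{"type":"number"}}}},"squeeze":{"type":"number"}},"required":["plan"]}

```bash
mkdir -p pics
cat > h.py <<'E'
import numpy as np, cv2
from scipy.spatial.transform import Rotation as R
from station import ctrl, get_image, calibration, finish_job, search_frame, cut_out, mark_of
def T(cam):
    c=calibration(cam)
    if cam!="wrist": return c,np.array(c["cam_to_world"])
    o=ctrl.get_obs(); M=np.eye(4); M[:3,:3]=R.from_rotvec(o["tool_rot"]).as_matrix(); M[:3,3]=o["tool_pos"]
    return c,M@np.array(c["hand_eye"])
def snap(cam,name=None):
    c,M=T(cam); im=get_image(cam)
    if name: cv2.imwrite(f"pics/{name}.png",im[:,:,::-1])
    return c,M,im
def w(M,p): return (M@np.r_[p,1])[:3]
def px(c,M,p):
    q=np.linalg.inv(M)@np.r_[p,1]; return np.array([c["fx"]*q[0]/q[2]+c["cx"],c["fy"]*q[1]/q[2]+c["cy"]])
def ray(c,M,u,v,z):
    d=M[:3,:3]@np.array([(u-c["cx"])/c["fx"],(v-c["cy"])/c["fy"],1]); o=M[:3,3]; return o+d*(z-o[2])/d[2]
def see(cam,M,things,f=mark_of,n=3):
    for t in things:
        print(cam,t,[(np.round(w(M,r["at"]),4).tolist(),round(r["conf"],2)) for r in f(cam,t)[:n]])
def st():
    o=ctrl.get_obs(); print("t",round(o["t"],2),"pos",np.round(o["tool_pos"],4),"R",np.round(R.from_rotvec(o["tool_rot"]).as_matrix(),3).tolist(),"F",np.round(o["contact_force"],1),"open",round(o["opening"],4)); return o
E
python3 - <<'E'
from h import *
np.set_printoptions(suppress=True)
o=st()
for cam in ("scene","top"):
    c,M,im=snap(cam,cam+"0"); print(cam,np.round(M,3).tolist(),c["fx"])
    see(cam,M,["box","lid","pedal_tread","tray","stack_top","stack_low","jar","stopper","whole_can_a","dustpan","bench_brush"])
print(np.round(calibration("wrist")["hand_eye"],3).tolist())
st()
E
```

```text
t 0.0 pos [0.2227 0.5833 0.2301] R [[-0.001, 0.357, 0.934], [-0.002, 0.934, -0.357], [-1.0, -0.002, -0.0]] F [-1.  -1.1 -0.8] open 0.0853
scene [[0.822, 0.33, -0.464, 1.227], [0.569, -0.47, 0.674, -0.984], [0.004, -0.819, -0.574, 0.934], [0.0, 0.0, 0.0, 1.0]] 489.52156335907597
scene box [([0.614, 0.2008, 0.0005], 0.8)]
scene lid [([0.7007, 0.1895, 0.143], 0.72)]
scene pedal_tread [([0.6133, 0.2004, 0.003], 0.72), ([0.454, 0.2309, 0.0647], 0.37)]
scene tray [([0.5764, -0.2211, -0.0006], 0.63)]
scene stack_top [([0.5859, -0.2283, 0.0711], 0.67), ([0.7359, -0.3189, 0.0122], 0.67), ([0.7111, -0.1451, 0.0133], 0.63)]
scene stack_low [([0.591, -0.226, 0.0149], 0.67)]
scene jar [([0.5754, -0.3656, 0.0017], 0.65)]
scene stopper [([0.5483, -0.1136, 0.0021], 0.55)]
scene whole_can_a [([0.5482, 0.035, -0.0009], 0.91), ([0.4735, 0.0382, 0.0032], 0.68)]
scene dustpan [([0.4032, -0.5282, -0.0025], 0.83), ([0.4559, 0.23, 0.0626], 0.24)]
scene bench_brush [([0.3633, 0.4893, 0.0043], 0.79)]
top [[0.011, -0.987, 0.161, 0.26], [-1.0, -0.013, -0.011, -0.004], [0.013, -0.161, -0.987, 1.82], [0.0, 0.0, 0.0, 1.0]] 470.49695942913553
top box [([0.6137, 0.2006, -0.002], 0.61)]
top lid [([0.7034, 0.1906, 0.1368], 0.73)]
top pedal_tread [([0.4578, 0.229, 0.0663], 0.81)]
top tray [([0.5832, -0.2195, 0.0019], 0.73)]
top stack_top [([0.7346, -0.3179, 0.0116], 0.73), ([0.5891, -0.2245, 0.067], 0.47), ([0.7169, -0.1443, 0.0133], 0.43)]
top stack_low []
top jar [([0.5764, -0.3653, 0.0008], 0.67)]
top stopper [([0.5532, -0.117, 0.0007], 0.62)]
top whole_can_a [([0.5457, 0.0342, 0.0007], 0.62), ([0.4755, 0.0369, -0.0003], 0.5), ([0.4033, -0.5335, 0.0017], 0.41)]
top dustpan []
top bench_brush []
[[-0.0, -0.287, 0.958, -0.143], [1.0, -0.0, 0.0, 0.001], [0.0, 0.958, 0.287, -0.074], [0.0, 0.0, 0.0, 1.0]]
t 1.2 pos [0.2229 0.5839 0.2313] R [[-0.0, 0.357, 0.934], [-0.0, 0.934, -0.357], [-1.0, -0.0, -0.0]] F [-0.2 -0.6 -0.3] open 0.0857
```

View pics/scene0.png

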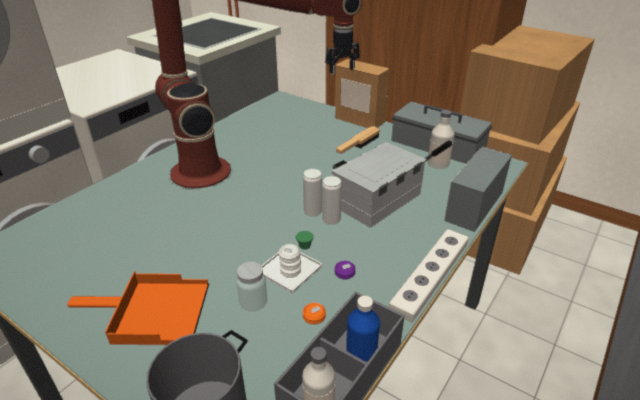

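View pics/top0.png

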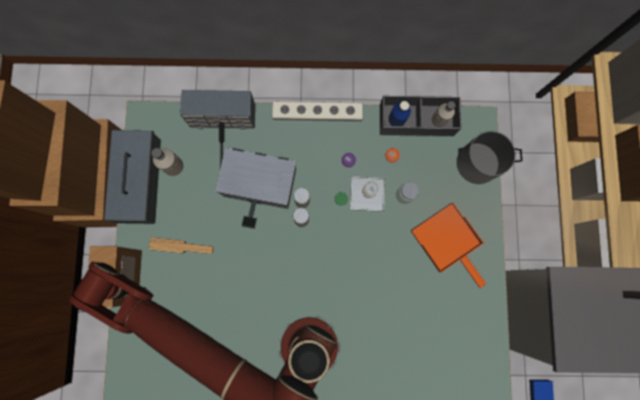

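The scene picture shows the shut box near (380,180), its lever facing the robot, the stack on the tray at (290,262), purple/orange decoys at (345,270) and (314,313), and the top view confirms it with the tread at (249,222) and stack at (371,189). Now the box yaw, from the lid outline.

Run:
```python
from h import *
c,M,im=snap("top")
m=cut_out("top","lid")[0]["mask"].astype(np.uint8)
cn=max(cv2.findContours(m,0,cv2.CHAIN_APPROX_NONE)[0],key=cv2.contourArea)[:,0]
P=np.array([ray(c,M,u,v,0.142)[:2] for u,v in cn])
r=cv2.minAreaRect((P*1000).astype(np.float32)); print("lid rect",r)
c2,M2,im2=snap("scene")
m=cut_out("scene","lid")[0]["mask"].astype(np.uint8)
cn=max(cv2.findContours(m,0,cv2.CHAIN_APPROX_NONE)[0],key=cv2.contourArea)[:,0]
P=np.array([ray(c2,M2,u,v,0.142)[:2] for u,v in cn])
r=cv2.minAreaRect((P*1000).astype(np.float32)); print("lid rect scene",r)
for i in range(2):
  c,M,im=snap("top"); see("top",M,["pedal_tread","box","stack_top","tray"])
```

```text
lid rect ((615.2677612304688, 202.091064453125), (269.1306457519531, 171.85365295410156), 78.71060180664062)
lid rect scene ((613.5714721679688, 195.5695343017578), (277.82293701171875, 165.388427734375), 80.5482177734375)
top pedal_tread [([0.6167, 0.2023, 0.0001], 0.73), ([0.4575, 0.2291, 0.063], 0.46)]
top box [([0.6129, 0.202, 0.0008], 0.57), ([0.5534, -0.1148, -0.0008], 0.46)]
top stack_top [([0.5877, -0.2272, 0.0694], 0.68), ([0.7203, -0.1457, 0.0131], 0.46)]
top tray [([0.5809, -0.2176, 0.0009], 0.85)]
top pedal_tread [([0.4545, 0.2305, 0.0672], 0.57), ([0.7034, 0.192, 0.1368], 0.57)]
top box []
top stack_top [([0.5889, -0.2271, 0.0687], 0.77), ([0.7343, -0.3155, 0.0101], 0.6), ([0.7164, -0.1439, 0.0128], 0.5)]
top tray [([0.5833, -0.2187, -0.0005], 0.95), ([0.553, -0.1162, 0.0018], 0.33)]
```

Emit:
arm_command:
  plan:
    - [[0.002,-0.0177,0.0246,0,0,0,0],[0.002,-0.0177,0.0246,0,0,0,0],[0.002,-0.0177,0.0246,0,0,0,0],[0.002,-0.0177,0.0246,0,0,0,0],[0.002,-0.0177,0.0246,0,0,0,0],[0.002,-0.0177,0.0246,0,0,0,0],[0.002,-0.0177,0.0246,0,0,0,0],[0.002,-0.0177,0.0246,0,0,0,0],[0.002,-0.0177,0.0246,0,0,0,0],[0.002,-0.0177,0.0246,0,0,0,0],[0.002,-0.0177,0.0246,0,0,0,0],[0.002,-0.0177,0.0246,0,0,0,0],[0.002,-0.0177,0.0246,0,0,0,0],[0.002,-0.0177,0.0246,0,0,0,0],[0,0,0,-5.2,0,0,0],[0,0,0,-5.2,0,0,0]]

```text
t: 3.23
tool_pos: [0.467, 0.2145, 0.2034]
tool_rot: [0.14, 1.561, -0.132]
contact_force: [-0.4, -0.5, -0.2]
opening: 0.0002
```

```bash
cat >> h.py <<'E'
def d(target,o=None):  # world shift needed, expressed in tool axes (mm)
    o=o or ctrl.get_obs(); Rm=R.from_rotvec(o["tool_rot"]).as_matrix()
    print("shift mm tool",np.round(Rm.T@(np.array(target)-o["tool_pos"])*1000,1))
E
python3 - <<'E'
from h import *
o=st(); c,M,im=snap("wrist","w1")
see("wrist",M,["pedal_tread","box","lid","whole_can_a"])
see("wrist",M,["pedal_tread"],search_frame)
d([0.456,0.230,0.085])
E
```

```text
t 3.23 pos [0.467  0.2145 0.2034] R [[0.006, 0.173, 0.985], [0.004, 0.985, -0.173], [-1.0, 0.005, 0.005]] F [-0.4 -0.5 -0.2] open 0.0002
wrist pedal_tread [([0.453, 0.2307, 0.0669], 0.9)]
wrist box [([0.3615, 0.486, 0.0017], 0.29)]
wrist lid []
wrist whole_can_a [([0.5479, 0.0353, 0.0035], 0.9), ([0.4716, 0.0376, -0.0026], 0.8)]
wrist pedal_tread [([0.4598, 0.2269, 0.0732], 0.68), ([0.4646, 0.0505, 0.1298], 0.53)]
shift mm tool [118.5  11.  -12.9]
```

View pics/w1.png

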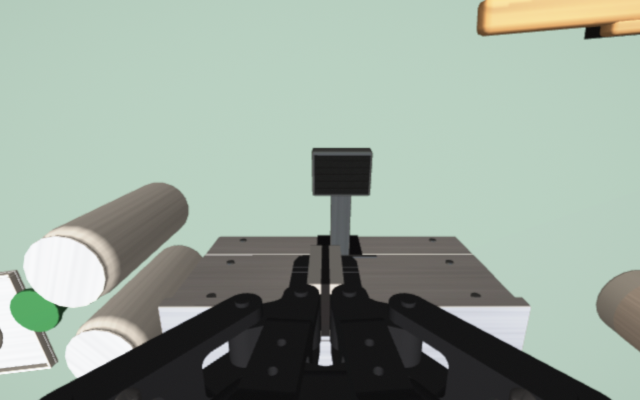

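Tread top is at (342,172) in the wrist picture, box front edge runs level (row 237), so the tool is square to the box. Going down onto the tread.

Emit:
arm_command:
  plan:
    - [[0.0197,0.002,-0.0023,0,0,0,0],[0.0197,0.002,-0.0023,0,0,0,0],[0.0197,0.002,-0.0023,0,0,0,0],[0.0197,0.002,-0.0023,0,0,0,0],[0.0197,0.002,-0.0023,0,0,0,0],[0.0197,0.002,-0.0023,0,0,0,0],[0.004,0,0,0,0,0,0],[0.004,0,0,0,0,0,0],[0.004,0,0,0,0,0,0],[0.004,0,0,0,0,0,0],[0.004,0,0,0,0,0,0],[0.004,0,0,0,0,0,0],[0.004,0,0,0,0,0,0]]

```text
t: 4.62
tool_pos: [0.4595, 0.2387, 0.0664]
tool_rot: [0.145, 1.549, -0.131]
contact_force: [-4.7, -1.4, 8.7]
opening: -0.0001
```

Emit:
arm_command:
  plan:
    - [[0.004,0,0,0,0,0,0],[0.004,0,0,0,0,0,0],[0.004,0,0,0,0,0,0],[0.004,0,0,0,0,0,0],[0.004,0,0,0,0,0,0],[0.003,0,0,0,0,0,0],[0.003,0,0,0,0,0,0],[0.003,0,0,0,0,0,0]]

```text
t: 5.28
tool_pos: [0.469, 0.2419, 0.0602]
tool_rot: [0.149, 1.537, -0.128]
contact_force: [-5.9, -2.2, 9.3]
opening: -0.0003
```

Run:
```python
from h import *
st()
```

```text
t 5.28 pos [0.469  0.2419 0.0602] R [[0.03, 0.176, 0.984], [0.01, 0.984, -0.176], [-0.999, 0.016, 0.028]] F [-5.9 -2.2  9.3] open -0.0003
```

Emit:
arm_command:
  plan:
    - [[0.008,-0.004,-0.006,0,1,-0.5,0],[0.008,-0.004,-0.006,0,1,-0.5,0],[0.008,-0.004,-0.006,0,1,-0.5,0]]

```text
t: 5.53
tool_pos: [0.4653, 0.2398, 0.0514]
tool_rot: [0.148, 1.558, -0.132]
contact_force: [4.4, 2.8, 7.7]
opening: 0.0003
```

Good, it follows. Continue with corrections.

Emit:
arm_command:
  plan:
    - [[0.007,-0.004,-0.006,0,0.6,-0.3,0],[0.007,-0.004,-0.006,0,0.6,-0.3,0],[0.007,-0.003,-0.004,0,0.4,-0.3,0],[0.007,-0.003,-0.004,0,0.4,-0.3,0]]

```text
t: 5.87
tool_pos: [0.4622, 0.2377, 0.0413]
tool_rot: [0.153, 1.555, -0.13]
contact_force: [1.6, 2.8, 5.7]
opening: -0.0
```

Emit:
arm_command:
  plan:
    - [[0.007,-0.003,-0.003,0,0.6,-0.3,0],[0.007,-0.003,-0.003,0,0.6,-0.3,0],[0.007,-0.003,-0.003,0,0.6,-0.3,0],[0.006,-0.002,-0.003,0,0.6,-0.3,0],[0.006,-0.001,-0.003,0,0.6,-0.3,0]]

```text
t: 6.28
tool_pos: [0.4613, 0.2355, 0.03]
tool_rot: [0.149, 1.583, -0.136]
contact_force: [-9.9, -7.6, 35.6]
opening: 0.0001
```

Emit:
arm_command:
  plan:
    - [[-0.005,0,0,0,0,0,0],[-0.02,0,0,0,0,0,0],[-0.03,0,-0.005,0,0,0,0],[-0.03,0,-0.005,0,0,0,0],[-0.03,0,-0.005,0,0,0,0],[-0.03,0,-0.003,0,0,0,0.085],[-0.03,0,0,0,0,0,0.085],[-0.03,0,0,0,0,0,0.085]]

```text
t: 6.95
tool_pos: [0.4405, 0.2322, 0.2334]
tool_rot: [0.137, 1.608, -0.152]
contact_force: [0.9, 0.7, 0.3]
opening: 0.0358
```

Run:
```python
from h import *
st(); c,M,im=snap("top")
see("top",M,["lid","pedal_tread","can","box"])
c,M,im2=snap("wrist"); see("wrist",M,["can","pedal_tread","box"])
c,M,im3=snap("scene"); see("scene",M,["can","pedal_tread"])
cv2.imwrite("pics/c1.png",np.hstack([cv2.resize(im[110:260,180:340],(400,375)),cv2.resize(im3[60:260,250:450],(400,375))])[:,:,::-1])
```

```text
t 6.95 pos [0.4405 0.2322 0.2334] R [[-0.042, 0.182, 0.982], [-0.006, 0.983, -0.182], [-0.999, -0.013, -0.041]] F [0.9 0.7 0.3] open 0.0358
top lid [([0.7003, 0.192, 0.1377], 0.91)]
top pedal_tread [([0.4573, 0.2308, 0.0238], 0.56)]
top can [([0.6111, 0.183, 0.0942], 0.47)]
top box [([0.614, 0.2001, 0.0005], 0.64)]
wrist can [([0.6121, 0.1857, 0.0962], 0.65)]
wrist pedal_tread [([0.4563, 0.2316, 0.0246], 0.87)]
wrist box [([0.6167, 0.2055, -0.0003], 0.62)]
scene can [([0.6109, 0.1833, 0.0969], 0.5)]
scene pedal_tread []
```

View pics/c1.png

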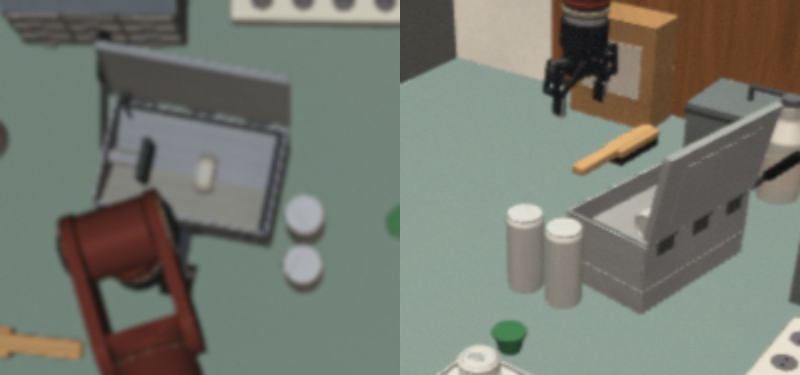

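The lid stands open, the tread is down (z≈0.024), and the can stands in the trough (left crop, about (204,172)); three cameras agree on (0.611,0.184,0.095). Moving above it.

Emit:
arm_command:
  plan:
    - [[0,0,0,0,-2.3,0.7,0.062],[-0.003,-0.002,0.022,0,0,0,0.062],[-0.003,-0.002,0.022,0,0,0,0.062],[-0.003,-0.002,0.022,0,0,0,0.062],[-0.003,-0.002,0.022,0,0,0,0.062],[-0.003,-0.002,0.022,0,0,0,0.062],[-0.003,-0.002,0.022,0,0,0,0.062],[-0.001,-0.002,0.022,0,0,0,0.062],[0,-0.002,0.022,0,0,0,0.062]]

```text
t: 8.3
tool_pos: [0.6128, 0.1843, 0.2454]
tool_rot: [0.138, 1.574, -0.142]
contact_force: [0.4, 0.4, 0.6]
opening: 0.062
```

Run:
```python
from h import *
o=st(); print(np.round(o["q"],2))
c,M,im=snap("wrist","w2"); see("wrist",M,["can"])
see("wrist",M,["can"],search_frame)
d([0.6113,0.1838,0.092])
```

```text
t 8.3 pos [0.6128 0.1843 0.2454] R [[-0.008, 0.177, 0.984], [-0.002, 0.984, -0.177], [-1.0, -0.003, -0.007]] F [0.4 0.4 0.6] open 0.062
[ 0.18  0.08  1.56 -0.    1.51 -1.22]
wrist can [([0.6131, 0.1866, 0.0977], 0.86)]
wrist can [([0.6041, 0.1869, 0.1208], 0.84)]
shift mm tool [1.526e+02 1.000e-01 4.000e-01]
```

View pics/w2.png

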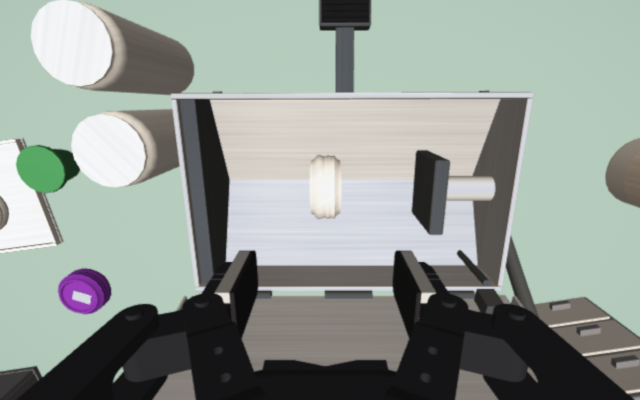

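The can is centred between the open jaws at (325,187), clear of anvil and ram. Descend and grip its flat ends.

Emit:
arm_command:
  plan:
    - [[0.02,0,0,0,0,0,0.062],[0.02,0,0,0,0,0,0.062],[0.02,0,0,0,0,0,0.062],[0.02,0,0,0,0,0,0.062],[0.02,0,0,0,0,0,0.062],[0.02,0,0,0,0,0,0.062],[0.012,0,0,0,0,0,0.062],[0.012,0,0,0,0,0,0.062],[0.006,0,0,0,0,0,0.062],[0,0,0,0,0,0,0.02],[0,0,0,0,0,0,0.02],[0,0,0,0,0,0,0.02],[0,0,0,0,0,0,0.02],[0,0,0,0,0,0,0.02],[0,0,0,0,0,0,0.02]]
  squeeze: 30

```text
t: 9.7
tool_pos: [0.6067, 0.1888, 0.0945]
tool_rot: [0.137, 1.57, -0.136]
contact_force: [-0.4, -0.1, -0.1]
opening: 0.0255
```

Emit:
arm_command:
  plan:
    - [[-0.022,0,0,0,0,0,0.02],[-0.022,0,0,0,0,0,0.02],[-0.022,0,0,0,0,0,0.02],[-0.022,0,0,0,0,0,0.02],[-0.022,0,0,0,0,0,0.02],[-0.022,0,0,0,0,0,0.02],[-0.022,0,0,0,0,0,0.02],[-0.02,0,0,0,0,0,0.02],[0,-0.035,-0.009,0,0,0,0.02],[0,-0.035,-0.009,0,0,0,0.02],[0,-0.035,-0.009,0,0,0,0.02],[0,-0.035,-0.009,0,0,0,0.02],[0,-0.035,-0.009,0,0,0,0.02],[0,-0.035,-0.009,0,0,0,0.02],[0,-0.035,-0.009,0,0,0,0.02],[0,-0.035,-0.009,0,0,0,0.02],[0,-0.035,-0.009,0,0,0,0.02],[0,-0.035,-0.009,0,0,0,0.02],[0,-0.035,-0.009,0,0,0,0.02],[0,-0.035,-0.009,0,0,0,0.02]]

```text
t: 11.37
tool_pos: [0.4268, -0.2181, 0.2895]
tool_rot: [0.126, 1.543, -0.127]
contact_force: [0.5, 0.3, -0.5]
opening: 0.0254
```

Emit:
arm_command:
  plan:
    - [[0,0,0,0,0,-6,0.02],[0,0,0,0,0,-6,0.02],[0,0,0,0,0,-6,0.02]]

```text
t: 11.62
tool_pos: [0.419, -0.2369, 0.2936]
tool_rot: [-0.103, 1.552, -0.418]
contact_force: [0.7, 0.2, -0.6]
opening: 0.0255
```

Run:
```python
from h import *
o=st(); print(np.round(o["q"],2))
c,M,im=snap("top"); see("top",M,["stack_top","tray","pedal_tread","whole_can_a","stopper"])
```

```text
t 11.62 pos [ 0.419  -0.2369  0.2936] R [[-0.036, 0.195, 0.98], [-0.324, 0.926, -0.196], [-0.946, -0.324, 0.03]] F [ 0.7  0.2 -0.6] open 0.0255
[-0.49 -0.4   1.93 -0.31  1.48 -1.85]
top stack_top [([0.7319, -0.3158, 0.0113], 0.74), ([0.5898, -0.2293, 0.0693], 0.7), ([0.5757, -0.3623, 0.001], 0.67)]
top tray [([0.581, -0.2207, 0.003], 0.89)]
top pedal_tread [([0.4583, 0.2298, 0.0232], 0.47)]
top whole_can_a [([0.55, 0.036, 0.0015], 0.65), ([0.4769, 0.0334, 0.0003], 0.59)]
top stopper [([0.5551, -0.1174, 0.0005], 0.49)]
```

Emit:
arm_command:
  plan:
    - [[0,0,0,0,0,-5.5,0.02],[0,0,0,0,0,-5.5,0.02],[0,0,0,0,0,-5.5,0.02],[0,0,0,0,0,-5.5,0.02],[0,0,0,0,0,-5.5,0.02],[0.02,0.02,0,0,0,0,0.02],[0.02,0.02,0,0,0,0,0.02],[0.02,0.02,0,0,0,0,0.02],[0.02,0.02,0,0,0,0,0.02],[0.02,0.02,0,0,0,0,0.02],[0.02,0.02,0,0,0,0,0.02]]

```text
t: 12.83
tool_pos: [0.4339, -0.2452, 0.1306]
tool_rot: [-0.478, 1.5, -0.804]
contact_force: [0.5, -0.3, 0.3]
opening: 0.0254
```

Run:
```python
from h import *
o=st(); print(np.round(o["q"],2))
p=o["tool_pos"].copy() if hasattr(o["tool_pos"],"copy") else np.array(o["tool_pos"]); p=np.array(p); p[2]=0.035; d(p)
c,M,im=snap("wrist"); see("wrist",M,["can"])
c,M,im=snap("scene"); see("scene",M,["can"])
```

```text
t 12.83 pos [ 0.4339 -0.2452  0.1306] R [[-0.108, 0.172, 0.979], [-0.72, 0.666, -0.196], [-0.685, -0.726, 0.052]] F [ 0.5 -0.3  0.3] open 0.0254
[-0.25 -0.13  2.13 -0.88  1.21 -1.25]
shift mm tool [65.5 69.4 -5. ]
wrist can [([0.4428, -0.2418, 0.1373], 0.83)]
scene can [([0.4381, -0.2461, 0.1303], 0.63)]
```

Emit:
arm_command:
  plan:
    - [[0.014,0.015,-0.001,0,0,0,0.02],[0.014,0.015,-0.001,0,0,0,0.02],[0.014,0.015,-0.001,0,0,0,0.02],[0.012,0.013,-0.001,0,0,0,0.02],[0.006,0.006,-0.001,0,0,0,0.02],[0.002,0.002,0,0,0,0,0.02],[0,0,0,0,0,0,0.02]]

```text
t: 13.62
tool_pos: [0.4491, -0.2507, 0.0606]
tool_rot: [-0.472, 1.466, -0.818]
contact_force: [-0.7, 0.5, -0.9]
opening: 0.0254
```

Run:
```python
from h import *
o=st(); print(np.round(o["q"],3))
```

```text
t 13.62 pos [ 0.4491 -0.2507  0.0606] R [[-0.087, 0.196, 0.977], [-0.729, 0.656, -0.196], [-0.679, -0.729, 0.086]] F [-0.7  0.5 -0.9] open 0.0254
[-0.256  0.027  2.122 -0.956  1.098 -1.082]
```

Emit:
arm_command:
  plan:
    - [[0.01,0.01,-0.003,0,0,1,0.02],[0.01,0.01,-0.003,0,0,1,0.02],[0.004,0.004,-0.002,0,0,1,0.02]]

```text
t: 13.87
tool_pos: [0.4501, -0.252, 0.0331]
tool_rot: [-0.43, 1.459, -0.779]
contact_force: [-0.9, 0.2, -0.1]
opening: 0.0253
```

Run:
```python
from h import *
o=st(); print(np.round(o["q"],3))
```

```text
t 13.87 pos [ 0.4501 -0.252   0.0331] R [[-0.066, 0.207, 0.976], [-0.696, 0.691, -0.194], [-0.715, -0.692, 0.099]] F [-0.9  0.2 -0.1] open 0.0253
[-0.28   0.056  2.131 -0.933  1.026 -1.075]
```

Emit:
arm_command:
  plan:
    - [[0.001,0.001,0,0,0,0,0.04],[0,0,0,0,0,0,0.042],[0,0,0,0,0,0,0.042],[-0.01,0,0,0,0,0,0.042],[-0.015,0,0,0,0,0,0.042],[-0.02,0,0,0,0,0,0.042],[-0.03,0,0,0,0,0,0.042],[-0.03,0,0,0,0,0,0.042],[-0.03,0,0,0,0,5,0.08],[-0.03,0,0,0,0,6,0.08],[-0.03,0,0,0,0,6,0.08]]

```text
t: 14.78
tool_pos: [0.4597, -0.1132, 0.184]
tool_rot: [-0.202, 1.489, -0.528]
contact_force: [0.9, -0.4, -0.6]
opening: 0.0762
```

Run:
```python
from h import *
o=st(); print(np.round(o["q"],3))
c,M,im=snap("scene"); see("scene",M,["can"]); see("scene",M,["can"],search_frame)
c,M,im2=snap("wrist"); see("wrist",M,["can"])
cv2.imwrite("pics/c2.png",np.hstack([cv2.resize(im[160:340,150:350],(400,360)),cv2.resize(im2,(400,360))])[:,:,::-1])
```

```text
t 14.78 pos [ 0.4597 -0.1132  0.184 ] R [[-0.006, 0.21, 0.978], [-0.452, 0.871, -0.19], [-0.892, -0.443, 0.09]] F [ 0.9 -0.4 -0.6] open 0.0762
[-0.133 -0.295  2.062 -0.479  1.342 -1.388]
scene can [([0.4676, -0.229, 0.0186], 0.7), ([0.4748, 0.038, -0.0027], 0.19)]
scene can [([0.4748, -0.2391, 0.0255], 0.75)]
wrist can [([0.4696, -0.2241, 0.0154], 0.55)]
```

View pics/c2.png

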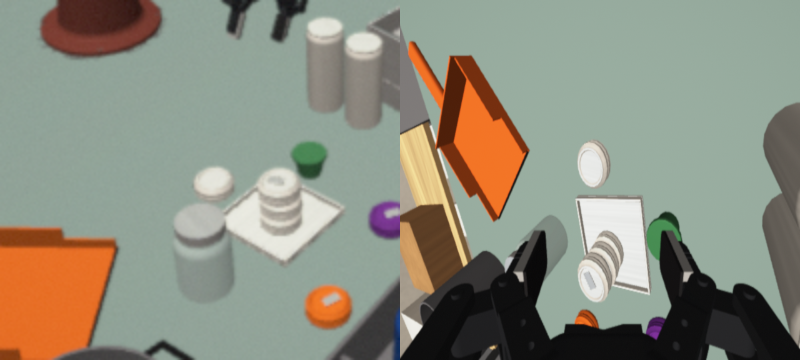

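The can lies flat on the table (left crop (213,182), right (593,163)), in front of the tray. Straightening the tool and moving above it.

Emit:
arm_command:
  plan:
    - [[0,0,0,0,1.3,6.6,0.08],[0,0,0,0,1.3,6.6,0.08],[0,0,0,0,1.3,6.6,0.08],[0,0,0,0,1.3,6.6,0.08],[0.003,-0.022,0.0066,0,0,0,0.08],[0.003,-0.022,0.0066,0,0,0,0.08],[0.003,-0.022,0.0066,0,0,0,0.08],[0.003,-0.022,0.0066,0,0,0,0.08],[0.003,-0.022,0.0066,0,0,0,0.08],[0,0,0,0,0,0,0.08]]

```text
t: 15.87
tool_pos: [0.457, -0.227, 0.142]
tool_rot: [0.186, 1.604, -0.143]
contact_force: [-1.1, 0.1, 0.7]
opening: 0.0797
```

```bash
cat >> h.py <<'E'
def ell(c,M,m,z):
    cn=max(cv2.findContours(m.astype(np.uint8),0,cv2.CHAIN_APPROX_NONE)[0],key=cv2.contourArea)[:,0]
    P=np.array([ray(c,M,u,v,z)[:2] for u,v in cn]); (cx,cy),r=cv2.minEnclosingCircle((P*1000).astype(np.float32)); return round(cx,1),round(cy,1),round(r,1)
def level(o):
    Rm=R.from_rotvec(o["tool_rot"]).as_matrix(); t=-Rm[2]; print("level turn deg",np.round(np.degrees(np.cross([1,0,0],t)),2), "yaw z",np.round(np.degrees(np.arctan2(Rm[1,2],Rm[0,2])),1))
E
python3 - <<'E'
from h import *
o=st(); print(np.round(o["q"],3)); level(o)
c,M,im=snap("wrist","w3"); see("wrist",M,["can","stack_top"])
for r in cut_out("wrist","can")[:3]: print(r["conf"],ell(c,M,r["mask"],0.026))
for r in cut_out("wrist","stack_top")[:3]: print(r["conf"],ell(c,M,r["mask"],0.081))
E
```

```text
t 15.87 pos [ 0.457 -0.227  0.142] R [[-0.037, 0.207, 0.978], [0.031, 0.978, -0.206], [-0.999, 0.023, -0.042]] F [-1.1  0.1  0.7] open 0.0797
[-0.609 -0.119  1.934  0.005  1.375 -1.973]
level turn deg [ 0.   -2.42 -1.33] yaw z -11.9
wrist can [([0.4688, -0.2244, 0.0171], 0.76)]
wrist stack_top [([0.589, -0.2232, 0.0195], 0.57)]
0.63 (465.5, -225.7, 29.0)
0.66 (455.1, -30.4, 25.0)
0.59 (568.7, -222.6, 26.9)
```

View pics/w3.png

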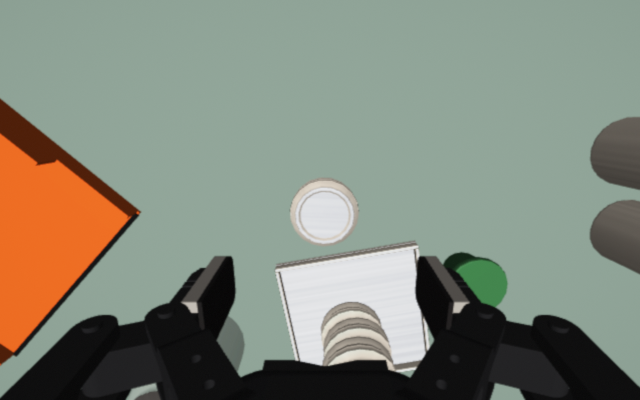

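The can is a full circle at (324,212), centred on the jaws, tray edge below it at row 245–265. Descending around it.

Emit:
arm_command:
  plan:
    - [[0,0,0,0,-2.4,-1.3,0.08],[0.02,0.0006,0.0014,0,0,0,0.08],[0.02,0.0006,0.0014,0,0,0,0.08],[0.02,0.0006,0.0014,0,0,0,0.08],[0.02,0.0006,0.0014,0,0,0,0.08],[0.02,0.0006,0.0014,0,0,0,0.08],[0.015,0.0006,0.0014,0,0,0,0.08],[0.008,0,0,0,0,0,0.08],[0,0,0,0,0,0,0.08]]

```text
t: 16.87
tool_pos: [0.4727, -0.2144, 0.0224]
tool_rot: [0.145, 1.551, -0.154]
contact_force: [0.3, 0.2, -0.1]
opening: 0.08
```

Run:
```python
from h import *
o=st(); level(o); d([0.467,-0.225,0.005])
```

```text
t 16.87 pos [ 0.4727 -0.2144  0.0224] R [[0.014, 0.189, 0.982], [-0.007, 0.982, -0.189], [-1.0, -0.004, 0.016]] F [ 0.3  0.2 -0.1] open 0.08
level turn deg [-0.    0.89  0.24] yaw z -10.9
shift mm tool [ 17.4 -11.4  -3.9]
```

Emit:
arm_command:
  plan:
    - [[0,-0.006,-0.002,0,0.9,0.2,0.08],[0.002,-0.005,-0.002,0,0,0,0.08],[0.007,0,0,0,0,0,0.08],[0.007,0,0,0,0,0,0.08],[0,0,0,0,0,0,0.08]]

```text
t: 17.28
tool_pos: [0.4686, -0.2262, 0.0094]
tool_rot: [0.145, 1.562, -0.151]
contact_force: [0.0, 0.7, -0.2]
opening: 0.0803
```

Run:
```python
from h import *
o=st(); level(o); d([0.467,-0.225,0.004])
```

```text
t 17.28 pos [ 0.4686 -0.2262  0.0094] R [[0.004, 0.187, 0.982], [-0.004, 0.982, -0.187], [-1.0, -0.003, 0.005]] F [ 0.   0.7 -0.2] open 0.0803
level turn deg [-0.    0.26  0.19] yaw z -10.8
shift mm tool [ 5.4  0.9 -1.8]
```

Emit:
arm_command:
  plan:
    - [[0.005,0.001,-0.002,0,0.3,0.2,0.08],[0,0,0,0,0,0,0.05],[0,0,0,0,0,0,0.05],[0,0,0,0,0,0,0.05],[0,0,0,0,0,0,0.05],[0,0,0,0,0,0,0.05],[0,0,0,0,0,0,0.05]]
  squeeze: 30

```text
t: 17.87
tool_pos: [0.4673, -0.2255, 0.0048]
tool_rot: [0.148, 1.565, -0.149]
contact_force: [0.2, -1.1, 0.8]
opening: 0.0574
```

Run:
```python
from h import *
o=st(); level(o)
```

```text
t 17.87 pos [ 0.4673 -0.2255  0.0048] R [[0.0, 0.188, 0.982], [-0.0, 0.982, -0.188], [-1.0, -0.0, 0.0]] F [ 0.2 -1.1  0.8] open 0.0574
level turn deg [-0.    0.02  0.  ] yaw z -10.8
```

Emit:
arm_command:
  plan:
    - [[-0.01,0,0,0,0,0,0.05],[-0.02,0,0,0,0,0,0.05],[-0.03,0,0,0,0,0,0.05],[-0.03,0,0,0,0,0,0.05],[-0.03,0,0,0,0,0,0.05],[-0.02,0,0,0,0,0,0.05],[0,0,0,0,0,0,0.05]]

```text
t: 18.45
tool_pos: [0.4652, -0.2238, 0.152]
tool_rot: [0.15, 1.57, -0.146]
contact_force: [0.8, -0.8, 0.4]
opening: 0.0568
```

Run:
```python
from h import *
o=st(); level(o)
ims={}
for k in range(3):
  for cam in ("top","scene"):
    c,M,im=snap(cam); ims[cam]=(c,M,im); see(cam,M,["stack_top"])
    if k==0: see(cam,M,["stack_mid","stack_low","can"],n=2)
    for r in cut_out(cam,"stack_top")[:3]: print("  mask",round(r["conf"],2),ell(c,M,r["mask"],0.081))
c,M,im=snap("wrist"); see("wrist",M,["can","stack_top","stack_low"])
cs,Ms,i=ims["scene"]; p=px(cs,Ms,[.588,-.227,.081]).astype(int); print(p)
y,x=p[1],p[0]; a=cv2.resize(i[y-40:y+40,x-40:x+40],(400,400),interpolation=cv2.INTER_NEAREST)
ct,Mt,i=ims["top"]; p=px(ct,Mt,[.588,-.227,.081]).astype(int); print(p)
y,x=p[1],p[0]; b=cv2.resize(i[y-25:y+25,x-25:x+25],(400,400),interpolation=cv2.INTER_NEAREST)
cv2.imwrite("pics/c3.png",np.hstack([a,b])[:,:,::-1])
```

```text
t 18.45 pos [ 0.4652 -0.2238  0.152 ] R [[-0.004, 0.188, 0.982], [0.003, 0.982, -0.188], [-1.0, 0.002, -0.005]] F [ 0.8 -0.8  0.4] open 0.0568
level turn deg [ 0.   -0.28 -0.13] yaw z -10.8
top stack_top [([0.7168, -0.1456, 0.0091], 0.7), ([0.5868, -0.2271, 0.0692], 0.63), ([0.7325, -0.3152, 0.0113], 0.44)]
top stack_mid [([0.5816, -0.2211, 0.005], 0.38)]
top stack_low [([0.4079, -0.5331, 0.002], 0.39), ([0.6146, 0.2022, -0.0011], 0.37)]
top can [([0.4668, -0.2225, 0.1586], 0.55)]
  mask 0.74 (696.5, -137.8, 30.6)
  mask 0.43 (588.1, -222.0, 28.6)
scene stack_top [([0.5857, -0.2278, 0.0746], 0.91), ([0.7097, -0.1416, 0.01], 0.79), ([0.6126, 0.1998, 0.0023], 0.69)]
scene stack_mid [([0.5877, -0.2263, 0.0435], 0.47)]
scene stack_low [([0.5871, -0.2229, 0.0131], 0.69), ([0.476, 0.038, 0.0024], 0.21)]
scene can [([0.4606, -0.222, 0.1556], 0.83), ([0.5776, -0.219, 0.0023], 0.58)]
  mask 0.93 (770.6, -367.6, 31.9)
  mask 0.88 (595.8, -240.1, 36.6)
  mask 0.59 (749.5, -205.7, 32.3)
top stack_top [([0.7334, -0.3172, 0.0117], 0.65), ([0.5874, -0.2276, 0.0677], 0.64), ([0.7153, -0.1467, 0.0121], 0.43)]
  mask 0.65 (696.7, -138.2, 27.7)
  mask 0.48 (589.3, -222.7, 27.6)
  mask 0.48 (717.2, -305.3, 29.6)
scene stack_top [([0.7369, -0.3169, 0.0177], 0.93), ([0.7123, -0.1436, 0.0128], 0.8), ([0.5902, -0.2287, 0.0716], 0.76)]
  mask 0.73 (770.4, -367.8, 32.0)
  mask 0.71 (595.7, -238.5, 35.1)
  mask 0.65 (747.3, -207.1, 35.2)
top stack_top [([0.7171, -0.1472, 0.0139], 0.7), ([0.7319, -0.3157, 0.0107], 0.53), ([0.5875, -0.2287, 0.0686], 0.46)]
  mask 0.7 (715.5, -306.9, 29.4)
  mask 0.43 (696.5, -139.7, 29.8)
scene stack_top [([0.7372, -0.3204, 0.0142], 0.94), ([0.5886, -0.2259, 0.0695], 0.73), ([0.7104, -0.1455, 0.0125], 0.52)]
  mask 0.86 (769.6, -368.2, 32.1)
  mask 0.75 (597.3, -237.5, 38.4)
wrist can [([0.461, -0.2173, 0.1552], 0.79)]
wrist stack_top [([0.5896, -0.2289, 0.0668], 0.98)]
wrist stack_low []
[289 249]
[371 188]
```

View pics/c3.png

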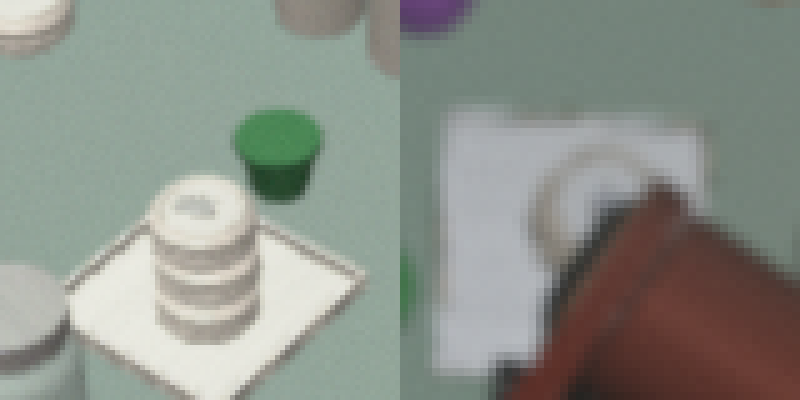

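Emit:
arm_command:
  plan:
    - [[0.002,0.0039,0.0245,0,0,0,0.05],[0.002,0.0039,0.0245,0,0,0,0.05],[0.004,0.0039,0.0245,0,0,0,0.05],[0.005,0.0039,0.0245,0,0,0,0.05],[0.005,0.0039,0.0245,0,0,0,0.05],[0,0,0,0,0,0,0.05],[0,0,0,0,0,0,0.05]]

```text
t: 20.43
tool_pos: [0.591, -0.2261, 0.1244]
tool_rot: [0.155, 1.579, -0.144]
contact_force: [-0.2, -0.4, -0.0]
opening: 0.0571
```

Run:
```python
from h import *
o=st(); level(o); d([0.589,-0.2277,0.1])
for k in range(2):
  c,M,im=snap("scene"); see("scene",M,["can","stack_top"],n=2)
c,M,im=snap("wrist"); see("wrist",M,["can"],n=2)
```

```text
t 20.43 pos [ 0.591  -0.2261  0.1244] R [[-0.013, 0.189, 0.982], [0.008, 0.982, -0.189], [-1.0, 0.006, -0.014]] F [-0.2 -0.4 -0. ] open 0.0571
level turn deg [ 0.   -0.82 -0.32] yaw z -10.9
shift mm tool [24.5 -2.  -1.4]
scene can [([0.595, -0.2301, 0.1389], 0.7)]
scene stack_top [([0.7332, -0.3156, 0.0184], 0.94), ([0.5936, -0.2281, 0.1377], 0.65)]
scene can [([0.5917, -0.2306, 0.1378], 0.67)]
scene stack_top [([0.5875, -0.229, 0.072], 0.79), ([0.7111, -0.1444, 0.0119], 0.75)]
wrist can [([0.591, -0.2232, 0.1371], 0.94), ([0.5766, -0.3604, 0.0004], 0.28)]
```

Emit:
arm_command:
  plan:
    - [[0.008,-0.002,-0.002,0,-0.8,-0.3,0.05],[0.008,0,0,0,0,0,0.05],[0.006,0,0,0,0,0,0.05],[0,0,0,0,0,0,0.05]]

```text
t: 21.17
tool_pos: [0.5875, -0.2285, 0.1042]
tool_rot: [0.15, 1.561, -0.152]
contact_force: [-0.6, 0.9, -0.2]
opening: 0.0571
```

Run:
```python
from h import *
o=st(); level(o); d([0.588,-0.2275,0.0865])
c,M,im=snap("scene"); p=px(c,M,[.588,-.227,.09]).astype(int); y,x=p[1],p[0]
cv2.imwrite("pics/c4.png",cv2.resize(im[y-40:y+40,x-40:x+40],(480,480),interpolation=cv2.INTER_CUBIC)[:,:,::-1])
```

```text
t 21.17 pos [ 0.5875 -0.2285  0.1042] R [[0.004, 0.191, 0.981], [-0.002, 0.982, -0.191], [-1.0, -0.001, 0.004]] F [-0.6  0.9 -0.2] open 0.0571
level turn deg [-0.    0.25  0.05] yaw z -11.0
shift mm tool [17.7  1.1  0.2]
```

View pics/c4.png

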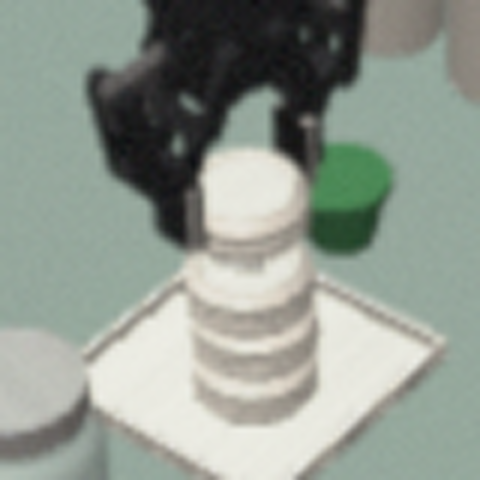

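The held can sits in line over the stack (both centred near column 253). Lowering.

Emit:
arm_command:
  plan:
    - [[0.006,0.0005,0,0,0.2,0,0.05],[0.005,0.0005,0,0,0,0,0.05],[0.003,0,0,0,0,0,0.05],[0.002,0,0,0,0,0,0.05],[0,0,0,0,0,0,0.05]]

```text
t: 21.63
tool_pos: [0.5887, -0.2277, 0.0876]
tool_rot: [0.15, 1.564, -0.152]
contact_force: [0.4, 0.0, -0.6]
opening: 0.0565
```

Run:
```python
from h import *
o=st(); level(o); d([0.588,-0.2275,0.0865])
```

```text
t 21.63 pos [ 0.5887 -0.2277  0.0876] R [[0.001, 0.191, 0.982], [-0.001, 0.982, -0.191], [-1.0, -0.001, 0.001]] F [ 0.4  0.  -0.6] open 0.0565
level turn deg [-0.    0.09  0.06] yaw z -11.0
shift mm tool [ 1.1  0.1 -0.7]
```

Emit:
arm_command:
  plan:
    - [[0.0015,0,-0.0005,0,0,0,0.05],[0,0,0,0,0,0,0.05],[0,0,0,0,0,0,0.064],[0,0,0,0,0,0,0.075],[0,0,0,0,0,0,0.075],[-0.01,0,0,0,0,0,0.075],[-0.02,0,0,0,0,0,0.075],[-0.025,0,0,0,0,0,0.075],[-0.03,0,0,0,0,0,0.075],[-0.03,0,0,0,0,0,0.075],[-0.03,0,0,0,0,0,0.075],[0,0,0,0,0,0,0.075]]

```text
t: 22.63
tool_pos: [0.587, -0.2268, 0.2398]
tool_rot: [0.151, 1.567, -0.151]
contact_force: [1.0, -0.2, 1.1]
opening: 0.0748
```

Run:
```python
from h import *
o=st(); level(o); print(np.round(o["q"],2))
c,M,im=snap("scene"); see("scene",M,["can","stack_top","stack_mid","stack_low"],n=3); p=px(c,M,[.588,-.227,.06]).astype(int); y,x=p[1],p[0]
c2,M2,im2=snap("wrist"); see("wrist",M2,["can","stack_top"])
cv2.imwrite("pics/c5.png",np.hstack([cv2.resize(im[y-40:y+40,x-40:x+40],(400,400),interpolation=cv2.INTER_CUBIC),cv2.resize(im2,(400,400))])[:,:,::-1])
```

```text
t 22.63 pos [ 0.587  -0.2268  0.2398] R [[-0.001, 0.191, 0.982], [-0.0, 0.982, -0.191], [-1.0, -0.0, -0.001]] F [ 1.  -0.2  1.1] open 0.0748
level turn deg [ 0.   -0.06  0.01] yaw z -11.0
[-0.49  0.06  1.59 -0.    1.49 -1.87]
scene can [([0.5881, -0.2291, 0.0953], 0.68), ([0.3641, 0.4893, 0.0014], 0.47)]
scene stack_top [([0.709, -0.1445, 0.0123], 0.81), ([0.7318, -0.319, 0.0153], 0.65), ([0.585, -0.2268, 0.0729], 0.49)]
scene stack_mid [([0.5857, -0.2237, 0.0436], 0.66)]
scene stack_low []
wrist can [([0.5904, -0.2259, 0.0986], 0.59)]
wrist stack_top [([0.7344, -0.3194, 0.0082], 0.71), ([0.7123, -0.1423, 0.0061], 0.62)]
```

View pics/c5.png

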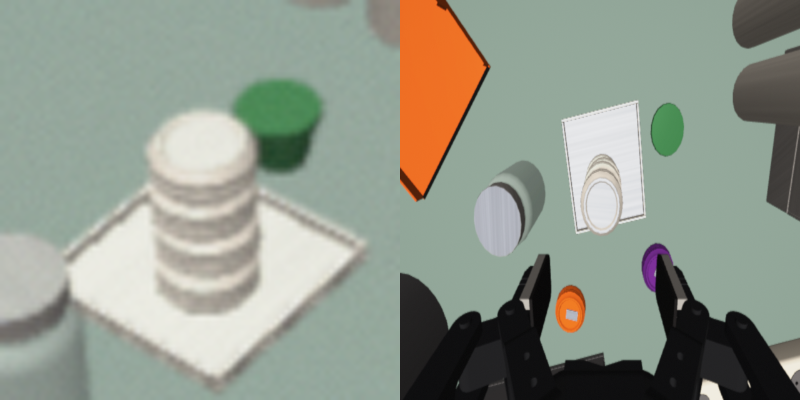

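The four cans stand in one neat pile (left crop, column ~205; right (603,200)) with the top one at z≈0.095. Now to the lever.

Emit:
arm_command:
  plan:
    - [[0,0.0327,-0.0166,0,0,0,0.075],[0,0.0327,-0.0166,0,0,0,0.075],[0,0.0327,-0.0166,0,0,0,0.075],[0,0.0327,-0.0166,0,0,0,0.075],[0,0.0327,-0.0166,0,0,0,0.075],[0,0.0327,-0.0166,0,0,0,0.075],[0,0.0327,-0.0166,0,0,0,0.075],[0,0.0327,-0.0166,0,0,0,0.075],[0,0.0327,-0.0166,0,0,0,0.075],[0,0.0327,-0.0166,0,0,0,0.075],[0,0.0327,-0.0166,0,0,0,0.075],[0,0.0327,-0.0166,0,0,0,0.075],[0,0.0327,-0.0166,0,0,0,0.075],[0,0,0,0,0,0,0.075]]

```text
t: 24.2
tool_pos: [0.4412, 0.2517, 0.2204]
tool_rot: [0.164, 1.605, -0.153]
contact_force: [-0.6, -0.3, 0.5]
opening: 0.0752
```

Run:
```python
from h import *
o=st(); level(o)
for k in range(2):
  c,M,im=snap("wrist"); see("wrist",M,["pedal_tread"],n=1)
d([0.4555,0.2307,0.07])
```

```text
t 24.2 pos [0.4412 0.2517 0.2204] R [[-0.039, 0.2, 0.979], [0.011, 0.98, -0.199], [-0.999, 0.003, -0.04]] F [-0.6 -0.3  0.5] open 0.0752
level turn deg [ 0.   -2.3  -0.19] yaw z -11.5
wrist pedal_tread [([0.4581, 0.2335, 0.0204], 0.66)]
wrist pedal_tread [([0.4535, 0.23, 0.0251], 0.84)]
shift mm tool [149.7 -13.   20.7]
```

Emit:
arm_command:
  plan:
    - [[0,0,0,-1,-2.3,-0.2,0.075],[0.01,-0.009,0.009,0,0,0,0.075],[0.01,-0.009,0.009,0,0,0,0.075],[0.02,0,0,0,0,0,0.075],[0.02,0,0,0,0,0,0.075],[0.02,0,0,0,0,0,0.075],[0.02,0,0,0,0,0,0.075],[0.02,0,0,0,0,0,0.075],[0,0,0,0,0,0,0.075]]

```text
t: 25.15
tool_pos: [0.4662, 0.2092, 0.0973]
tool_rot: [0.165, 1.556, -0.172]
contact_force: [-0.8, -0.7, -1.1]
opening: 0.075
```

Run:
```python
from h import *
o=st(); level(o)
d([0.4555,0.2307,0.007])
```

```text
t 25.15 pos [0.4662 0.2092 0.0973] R [[0.008, 0.213, 0.977], [-0.005, 0.977, -0.213], [-1.0, -0.003, 0.009]] F [-0.8 -0.7 -1.1] open 0.075
level turn deg [-0.    0.51  0.2 ] yaw z -12.3
shift mm tool [ 90.1  19.  -15.9]
```

Emit:
arm_command:
  plan:
    - [[0,0.009,-0.008,-1.8,0.5,0.2,0.075],[0,0.009,-0.008,0,0,0,0.075],[0,0,0,0,0,0,0.075],[0,0,0,0,0,0,0.075]]

```text
t: 25.48
tool_pos: [0.4551, 0.2292, 0.0994]
tool_rot: [0.147, 1.565, -0.145]
contact_force: [0.2, 0.8, 1.0]
opening: 0.0752
```

Run:
```python
from h import *
o=st(); level(o)
d([0.4555,0.2307,0.007])
c,M,im=snap("wrist"); see("wrist",M,["pedal_tread"],n=1)
```

```text
t 25.48 pos [0.4551 0.2292 0.0994] R [[0.001, 0.185, 0.983], [0.001, 0.983, -0.185], [-1.0, 0.001, 0.0]] F [0.2 0.8 1. ] open 0.0752
level turn deg [ 0.    0.02 -0.05] yaw z -10.7
shift mm tool [92.4  1.4  0.1]
wrist pedal_tread [([0.4558, 0.2307, 0.0231], 0.95)]
```

Emit:
arm_command:
  plan:
    - [[0.015,0.001,0,0,0,0,0.075],[0.016,0,0,0,0,0,0.075],[0.016,0,0,0,0,0,0.075],[0.016,0,0,0,0,0,0.075],[0.013,0,0,0,0,0,0.075],[0.008,0,0,0,0,0,0.075],[0,0,0,0,0,0,0.075],[0,0,0,0,0,0,0.075]]

```text
t: 26.25
tool_pos: [0.4626, 0.2333, 0.0212]
tool_rot: [0.15, 1.549, -0.138]
contact_force: [-0.4, 0.2, -0.7]
opening: 0.0751
```

Run:
```python
from h import *
o=st(); level(o)
d([0.4555,0.2307,0.008])
```

```text
t 26.25 pos [0.4626 0.2333 0.0212] R [[0.017, 0.183, 0.983], [0.006, 0.983, -0.183], [-1.0, 0.009, 0.016]] F [-0.4  0.2 -0.7] open 0.0751
level turn deg [ 0.    0.91 -0.5 ] yaw z -10.5
shift mm tool [13.  -4.  -6.7]
```

Emit:
arm_command:
  plan:
    - [[0.005,-0.004,-0.007,0,0.9,-0.5,0.075],[0.006,0,0,0,0,0,0.075],[0,0,0,0,0,0,0.045],[0,0,0,0,0,0,0.045],[0,0,0,0,0,0,0.045],[0,0,0,0,0,0,0.045],[0,0,0,0,0,0,0.045]]
  squeeze: 70

```text
t: 26.83
tool_pos: [0.4564, 0.231, 0.0125]
tool_rot: [0.144, 1.563, -0.143]
contact_force: [-0.2, 0.5, -1.3]
opening: 0.0482
```

Run:
```python
from h import *
o=st(); level(o)
```

```text
t 26.83 pos [0.4564 0.231  0.0125] R [[0.004, 0.182, 0.983], [0.0, 0.983, -0.182], [-1.0, 0.001, 0.003]] F [-0.2  0.5 -1.3] open 0.0482
level turn deg [ 0.    0.2  -0.06] yaw z -10.5
```

Emit:
arm_command:
  plan:
    - [[-0.004,0,0,0,0,0,0.045],[-0.004,0,0,0,0,0,0.045],[-0.004,0,0,0,0,0,0.045],[-0.004,0,0,0,0,0,0.045]]
  squeeze: 50

```text
t: 27.17
tool_pos: [0.456, 0.2311, 0.0273]
tool_rot: [0.146, 1.562, -0.142]
contact_force: [2.6, -0.9, -3.2]
opening: 0.0484
```

Emit:
arm_command:
  plan:
    - [[-0.002,0,0,0,0,0,0.045],[-0.002,0,0,0,0,0,0.045]]

```text
t: 27.33
tool_pos: [0.4566, 0.231, 0.0328]
tool_rot: [0.146, 1.562, -0.143]
contact_force: [2.6, 1.4, -4.7]
opening: 0.0484
```

Run:
```python
from h import *
o=st(); level(o)
c,M,im=snap("wrist"); see("wrist",M,["pedal_tread"],n=1)
c,M,im=snap("scene"); see("scene",M,["lid"],search_frame)
st()
```

```text
t 27.33 pos [0.4566 0.231  0.0328] R [[0.005, 0.183, 0.983], [0.001, 0.983, -0.183], [-1.0, 0.002, 0.004]] F [ 2.6  1.4 -4.7] open 0.0484
level turn deg [ 0.    0.24 -0.13] yaw z -10.5
wrist pedal_tread [([0.4528, 0.2327, 0.0432], 0.59)]
scene lid [([0.6467, 0.1804, 0.211], 0.59), ([0.5922, -0.3847, 0.0791], 0.16)]
t 27.53 pos [0.4566 0.231  0.033 ] R [[0.004, 0.182, 0.983], [0.001, 0.983, -0.182], [-1.0, 0.002, 0.004]] F [ 0.7 -0.1  2.3] open 0.0482
```

Emit:
arm_command:
  plan:
    - [[-0.001,0,0,0,0,0,0.045],[-0.001,0,0,0,0,0,0.045],[-0.001,0,0,0,0,0,0.045],[-0.001,0,0,0,0,0,0.045]]

```text
t: 27.87
tool_pos: [0.457, 0.2309, 0.0368]
tool_rot: [0.146, 1.56, -0.143]
contact_force: [4.6, 0.2, -2.7]
opening: 0.0483
```

Emit:
arm_command:
  plan:
    - [[-0.001,0,0,0,0,0,0.045],[-0.001,0,0,0,0,0,0.045],[-0.001,0,0,0,0,0,0.045],[-0.001,0,0,0,0,0,0.045],[-0.001,0,0,0,0,0,0.045],[-0.001,0,0,0,0,0,0.045]]

```text
t: 28.37
tool_pos: [0.458, 0.2308, 0.0439]
tool_rot: [0.145, 1.558, -0.142]
contact_force: [3.2, -0.1, -0.8]
opening: 0.048
```

Emit:
arm_command:
  plan:
    - [[-0.0006,0,0,0,0,0,0.045],[-0.0006,0,0,0,0,0,0.045],[-0.0006,0,0,0,0,0,0.045],[-0.0006,0,0,0,0,0,0.045],[-0.0006,0,0,0,0,0,0.045],[-0.0006,0,0,0,0,0,0.045]]

```text
t: 28.87
tool_pos: [0.4591, 0.2306, 0.049]
tool_rot: [0.146, 1.556, -0.143]
contact_force: [5.7, -0.5, -0.5]
opening: 0.0482
```

Emit:
arm_command:
  plan:
    - [[-0.0002,0,0,0,0,0,0.045],[-0.0002,0,0,0,0,0,0.045],[-0.0002,0,0,0,0,0,0.045],[-0.0002,0,0,0,0,0,0.045],[-0.0002,0,0,0,0,0,0.045],[-0.0002,0,0,0,0,0,0.045]]

```text
t: 29.37
tool_pos: [0.4594, 0.2305, 0.0506]
tool_rot: [0.146, 1.555, -0.143]
contact_force: [3.3, -0.7, -1.0]
opening: 0.0482
```

Run:
```python
from h import *
c,M,im=snap("wrist"); see("wrist",M,["pedal_tread"],n=1)
c,M,im=snap("scene","s9"); 
m=cut_out("scene","lid")
for r in m[:2]:print(r["conf"],r["mask"].sum())
p=px(c,M,[.6,.2,.15]).astype(int); y,x=p[1],p[0]
cv2.imwrite("pics/c6.png",cv2.resize(im[y-60:y+60,x-80:x+80],(800,600),interpolation=cv2.INTER_CUBIC)[:,:,::-1])
st()
```

```text
wrist pedal_tread [([0.4556, 0.2338, 0.063], 0.59)]
0.59 2763
0.21 330
t 29.57 pos [0.4594 0.2305 0.0506] R [[0.011, 0.183, 0.983], [0.001, 0.983, -0.183], [-1.0, 0.003, 0.011]] F [ 3.1 -1.5  0.4] open 0.0485
```

View pics/c6.png

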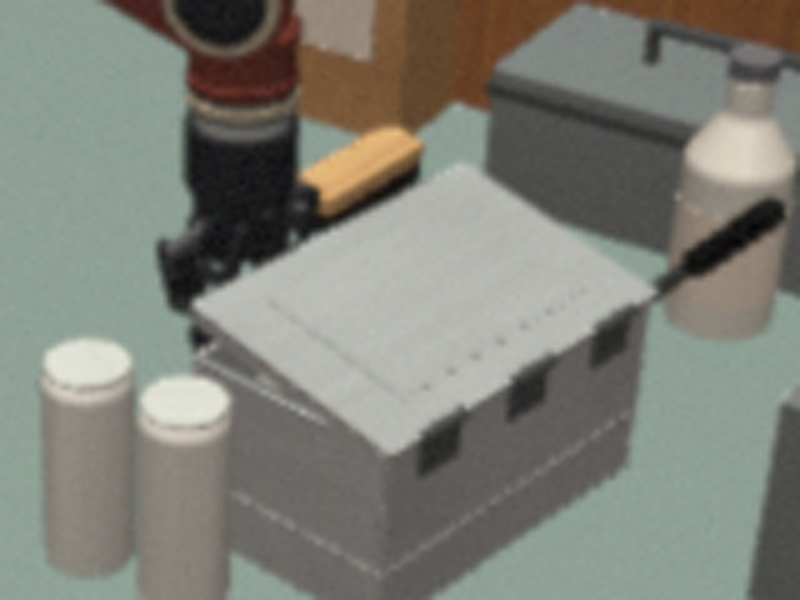

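Lid is nearly down, front edge gap about 50 px in the crop at (197,325); a few mm of lever left.

Emit:
arm_command:
  plan:
    - [[-0.0002,0,0,0,0,0,0.045],[-0.0002,0,0,0,0,0,0.045],[-0.0002,0,0,0,0,0,0.045],[-0.0002,0,0,0,0,0,0.045],[-0.0002,0,0,0,0,0,0.045],[-0.0002,0,0,0,0,0,0.045],[-0.0002,0,0,0,0,0,0.045],[-0.0002,0,0,0,0,0,0.045],[-0.0002,0,0,0,0,0,0.045],[-0.0002,0,0,0,0,0,0.045],[-0.0002,0,0,0,0,0,0.045],[-0.0002,0,0,0,0,0,0.045]]

```text
t: 30.57
tool_pos: [0.46, 0.2304, 0.0534]
tool_rot: [0.144, 1.553, -0.142]
contact_force: [4.3, -1.9, -0.9]
opening: 0.0479
```

Emit:
arm_command:
  plan:
    - [[-0.0003,0,0,0,0,0,0.045],[-0.0003,0,0,0,0,0,0.045],[-0.0003,0,0,0,0,0,0.045],[-0.0003,0,0,0,0,0,0.045],[-0.0003,0,0,0,0,0,0.045],[-0.0003,0,0,0,0,0,0.045],[-0.0003,0,0,0,0,0,0.045],[-0.0003,0,0,0,0,0,0.045],[-0.0003,0,0,0,0,0,0.045],[-0.0003,0,0,0,0,0,0.045],[-0.0003,0,0,0,0,0,0.045],[-0.0003,0,0,0,0,0,0.045]]

```text
t: 31.57
tool_pos: [0.4605, 0.2303, 0.0556]
tool_rot: [0.146, 1.551, -0.142]
contact_force: [4.8, -2.4, -2.3]
opening: 0.0482
```

Emit:
arm_command:
  plan:
    - [[-0.0004,0,0,0,0,0,0.045],[-0.0004,0,0,0,0,0,0.045],[-0.0004,0,0,0,0,0,0.045],[-0.0004,0,0,0,0,0,0.045],[-0.0006,0,0,0,0,0,0.045],[-0.0006,0,0,0,0,0,0.045],[-0.0008,0,0,0,0,0,0.045],[-0.0008,0,0,0,0,0,0.045],[-0.001,0,0,0,0,0,0.045],[-0.001,0,0,0,0,0,0.045]]

```text
t: 32.4
tool_pos: [0.4605, 0.2303, 0.0557]
tool_rot: [0.147, 1.546, -0.141]
contact_force: [7.9, -0.3, -7.7]
opening: 0.0482
```

Run:
```python
from h import *
c,M,im=snap("wrist"); see("wrist",M,["pedal_tread"],n=1)
c,M,im=snap("scene"); 
p=px(c,M,[.6,.2,.15]).astype(int); y,x=p[1],p[0]; print(x,y)
cv2.imwrite("pics/c7.png",cv2.resize(im[y-60:y+60,x-80:x+80],(800,600),interpolation=cv2.INTER_CUBIC)[:,:,::-1])
# compare with first picture, lid edge region
a=cv2.imread("pics/scene0.png")[:,:,::-1].astype(int); 
D=np.abs(im.astype(int)-a).sum(2); s9=cv2.imread("pics/s9.png")[:,:,::-1].astype(int); D9=np.abs(s9-a).sum(2)
C=calibration("scene")
q=[px(c,M,np.array([.614,.201,0])+np.array(b)) for b in ([-.0817-.02,.0151-.11,.14],[-.0817+.02,.0151+.11,.14],[.08,-.0151-.12,.14])]
print(np.round(q)); print("diff now",D[150:215,333:425].mean(),"diff ajar",D9[150:215,333:425].mean())
st()
```

```text
wrist pedal_tread [([0.4534, 0.2328, 0.0671], 0.79)]
375 161
[[335. 169.]
 [382. 144.]
 [380. 193.]]
diff now 22.910702341137124 diff ajar 29.842140468227424
t 32.55 pos [0.4605 0.2303 0.0557] R [[0.021, 0.183, 0.983], [0.002, 0.983, -0.183], [-1.0, 0.005, 0.02]] F [ 8.4  0.7 -6.6] open 0.0485
```

The lever has stopped at the top (z stalled at 0.0557, pull rising to 7.7 N). Let go and back off.

Emit:
arm_command:
  plan:
    - [[0,0,0,0,0,0,0.045],[0,0,0,0,0,0,0.045],[0,0,0,0,0,0,0.06],[0,0,0,0,0,0,0.075],[0,0,0,0,0,0,0.075],[-0.01,0,0,0,0,0,0.075],[-0.02,0,-0.002,0,0,0,0.075],[-0.025,0,-0.003,0,0,0,0.075],[-0.03,0,-0.005,0,0,0,0.075],[-0.03,0,-0.01,0,0,0,0.075],[-0.03,0,-0.01,0,0,0,0.075],[-0.02,0,-0.01,0,0,0,0.075],[0,0,0,0,0,0,0.075]]

```text
t: 33.63
tool_pos: [0.4101, 0.2383, 0.2276]
tool_rot: [0.151, 1.562, -0.143]
contact_force: [0.4, 0.7, -0.0]
opening: 0.0752
```

Run:
```python
from h import *
st()
c,M,im=snap("wrist"); see("wrist",M,["pedal_tread"],n=1)
c,M,im=snap("scene","s10")
see("scene",M,["lid","can","stack_top","stack_mid","stack_low","whole_can_a","jar","stopper","dustpan","bench_brush"],n=2)
i=im[120:290,260:440]
cv2.imwrite("pics/c8.png",cv2.resize(i,(635,600),interpolation=cv2.INTER_CUBIC)[:,:,::-1])
```

```text
t 33.63 pos [0.4101 0.2383 0.2276] R [[0.004, 0.186, 0.983], [0.004, 0.983, -0.186], [-1.0, 0.005, 0.003]] F [ 0.4  0.7 -0. ] open 0.0752
wrist pedal_tread [([0.4526, 0.2341, 0.0658], 0.7)]
scene lid [([0.6996, 0.1891, 0.1429], 0.82)]
scene can [([0.5901, -0.2323, 0.0978], 0.7)]
scene stack_top [([0.7348, -0.3194, 0.0151], 0.82), ([0.7118, -0.143, 0.0132], 0.76)]
scene stack_mid [([0.5876, -0.2271, 0.0704], 0.67), ([0.5873, -0.2225, 0.0463], 0.64)]
scene stack_low [([0.5896, -0.2256, 0.0135], 0.44)]
scene whole_can_a [([0.5474, 0.0331, 0.0002], 0.88), ([0.4723, 0.0386, 0.0017], 0.78)]
scene jar [([0.5745, -0.3683, -0.0017], 0.66)]
scene stopper [([0.5495, -0.1108, 0.0024], 0.61)]
scene dustpan [([0.4045, -0.5297, -0.0015], 0.77)]
scene bench_brush [([0.3621, 0.4879, 0.0039], 0.86)]
```

View pics/c8.png

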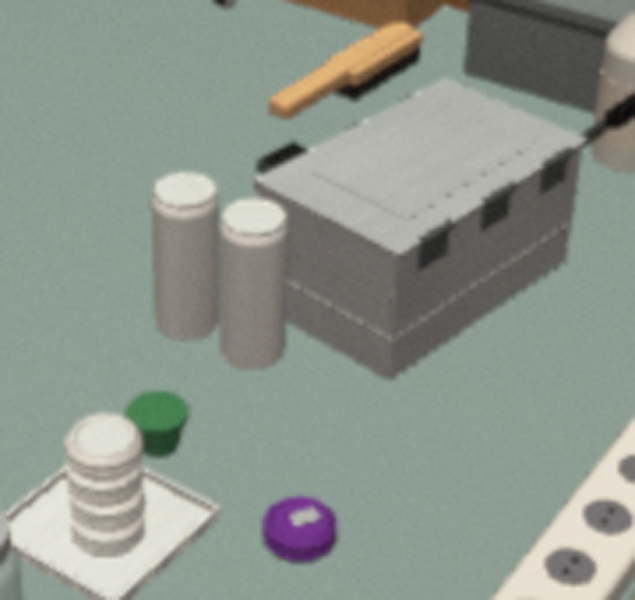

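The lid is shut flush (edge at (258,183)), the lever is up at (282,158), the four cans are stacked at (105,485), and the bystanders have not moved. Handing in.

```bash
python3 -c "
from h import *
print(finish_job())"
```

```text
the job is handed in; nothing more can be done
None
```

The job is done and handed in at about 34 s, with the can on the stack and the lid shut.

**What I did**
- I pressed the lever to its stop and the lid stayed up.
- I lifted the can out by its flat ends and tipped it flat onto the clear table in front of the tray. I then picked it up again across its diameter and set it on the stack.
- I pinched the tread and eased it back up. Over the last millimetres it moved about 2–3 mm/s, until the lever stopped.

**Last checks**
- **Lid and lever:** the lid looks flush in the final picture. The tread is back at about 66 mm (65 mm expected).
- **Can on the stack:** its middle reads about 98 mm high (94 mm expected). It is sideways within the ~4 mm measuring error of the cans below, and the four look level and in line.
- **Bystanders:** the jar, stopper, whole cans, dustpan and brush read within about 6 mm of their first positions, which is camera noise. The orange and purple look-alikes were left alone.
- **Robot:** clear of everything, with no force on the tool.

**What did not go smoothly**
- While pressing the lever, the fingertips slid about 1 cm on the tread before I corrected them.
- At the lever's bottom stop the push peaked at about 36 N, applied with the fingertips.
- In the end check, the network gave the stack_top name only to the two look-alikes, so I relied on the picture and the other detections for the stack.

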